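Put the watch-inspection tools to bed in their latched tray

TASK

Put the case knife and the hand magnifier away in the metal instrument tray, each lying flat in the compartment of its own shape: tuck its front end (knife blade, magnifier handle end) under the hood against the spring stop and lay its other end down inside the end wall, by feel and without forcing it. Then swing the turn latch through its quarter turn to its end stop so that it bars both tools in, leaving the bottle, cup and tape roll as they are.

Things in the scene. Friction and masses are not known exactly. Their poses are not given: they have to be found in the camera images.
- tray: Fixed instrument tray, aluminium base 192 x 160 x 8 mm, two compartments along its x, centre lines at y +42 (knife) and -42 mm (magnifier). Origin on the table below the middle of the tools' places; z up; hooded end at -x (near the robot), heel end at +x; turned up to 0.3 rad. Between x -45 and 42 mm the compartments have no side walls: finger room.
- hood_edge (a point): Lower edge, mid-width, of the steel hood over the tray's -x end, at tray x -53 mm, 20 mm above the compartment floor. The hood is 150 mm wide, 4 mm thick, and runs to x -110. Below it side walls 25 mm apart guide each tool's front end (x -104 to -45 mm; 12 mm high, 20 under the hood), which ends 17 mm under the hood.
- heel_wall (a point): Tray x 70 mm, y 0: line of the inner top edges of the two end walls, 12 mm above the compartment floor, 6 mm thick. Side walls as high (x 42 to 70 mm) are 25 mm apart for the knife, 49 for the magnifier. From hood to end wall is 17 mm less than a tool: it enters tilted (about 14 degrees), front end low, presses the stop in 7 to 9 mm, then its heel is laid down.
- knife_bay (a point): Middle of the knife compartment on its floor, 8 mm above the table: where the knife's origin belongs. Axes as the tray's.
- glass_bay (a point): Middle of the magnifier compartment on its floor, 8 mm above the table: where the magnifier's origin belongs. Axes as the tray's.
- knife: Watch-case knife, loose, 140 mm long, 50 to 100 g: black handle 95 x 20 mm, 12 thick (own x -25 to 70 mm), steel blade 45 x 16 mm, 5 thick (own x -70 to -25), undersides flush. Origin on the underside halfway along; own -x points to the blade's end, which goes under the hood, +x to the heel, z up. Put away, its axes lie along the tray's.
- knife_nose (a point): Middle of the bottom edge of the blade's end (knife x = -70 mm).
- glass: Rectangular hand magnifier, loose, flat underside, 140 mm long, 60 to 130 g: black handle 94 x 20 mm, 12 thick (own x -70 to 24 mm), steel lens frame 46 x 44 mm, 10 thick (x 24 to 70). Origin on the underside halfway along; own -x points to the handle's end, which goes under the hood, +x to the lens (heel), z up. Put away, its axes lie along the tray's.
- glass_nose (a point): Middle of the bottom edge of the handle's end (magnifier x = -70 mm).
- stop_knife (a joint): Spring stop under the hood in the knife compartment, in m: 0 free (its face at tray x -65 mm, 135 mm from the end wall, 5 mm less than the tool), 0.010 fully pressed in, towards tray -x; 450 N/m (4 N at 9 mm), damped (50 N s/m). It reads 0.005 with the tool in place, held by the spring against the end wall.
- stop_glass (a joint): Spring stop of the magnifier compartment; the same in every way.
- latch (a joint): Turn latch, rad: 0 = bar along the tray's x between the compartments (open), 1.571 = end stop, bar across both heels. Turns anticlockwise from above, stays where left; its post needs 2.5 N. Steel bar 12 mm wide, 5 thick, underside 16 mm over the compartment floor (a flat knife is 12 high), 56 mm long on the post's side (tray +x open, +y closed), 42 on the other.
- latch_pivot (a point): Axis of the latch at the underside of its bar, 24 mm above the table, at tray x 62, y 0 mm.
- latch_post (a point): Centre of the top of the latch's upright black post, 12 mm in diameter, 50 mm from the pivot. Its top is 54 mm above the table; it rises from the bar's top, 29 mm above the table. It may be pushed, or pinched from above.
- bottle: Bystander: clear water bottle, 60 mm in diameter, 190 mm high, origin under its centre.
- cup: Bystander: white tea cup, 76 mm across, 60 mm high, origin under its centre.
- tape: Bystander: roll of tape, 70 mm across, 18 mm high, lying flat, origin under its centre.
Things that resemble listed ones, but are neither listed nor needed, are in the scene too. Leave any blue look-alike of the glass alone. What is shaped like the knife but pink or white is not meant.

How it is judged:
By the outcome, as a careful person would: the job done as asked, in the order asked, and still so for the second after the job is handed in, with the robot touching nothing.
It also fails if it takes over 72 s, if anything falls off the work surface, if the arm or the gripper's body presses on something with over 40 N, if the wrist force passes 120 N, or if a joint passes its speed limit or range.

ROBOT

A 7-joint arm with a two-finger parallel gripper is mounted at the origin on the work surface. World frame = base frame: x ahead of the robot, y to its left, z up, the work surface at z = 0. Lengths are in m, angles in rad, forces in N, time in s.
With the tool pointing down it reaches from about 0.4 to 0.875 m from the base axis. Payload 6.5 kg.
Tool frame: the origin (TCP) lies on the centre line of the jaws, within the pads' length; the fingertips stand 25 mm ahead of it and the grasp point (between the pads) lies 6 mm ahead of it; z points along the fingers, y is the direction in which the jaws open and shut (so a half turn about z gives the same grasp; the last joint's range is limited). The gripper opens to 88 mm and grips with 3 to 60 N. Pads are 18 mm wide; open, the fingers measure 123 mm over their backs; the gripper's body (75 mm by 187 mm) begins 45 mm behind the grasp point.
Start: joints at [-1.217, 0.536, -0.004, 1.538, 0.003, 1.067, -0.071], TCP at [0.265, 0.594, 0.264] pointing down, gripper open.
Joint ranges: [-2.7, 2.7], [-0.37, 2.16], [-1.27, 1.26], [0.24, 2.4], [-1.31, 4.45], [0.19, 1.91], [-2.76, 2.76]. Speed limits (rad/s): [2.39, 2.39, 3.14, 3.14, 3.14, 3.14, 3.14].

INTERFACE

Orientations are given as a unit quaternion [x, y, z, w].
In Python, from station import get_obs, read_camera, get_calibration, sign_off gives the robot as it stands.
- The arm moves only by the tool move_arm, never from a script. Its argument "moves" is a list of rows, each a list of 3 entries, a list of its own where there are three numbers: the shift along the tool's x, y, z in cm, then the turn, a rotation vector about the tool's x, y, z in rad, then the closure, from 0 (fully open) to 1 (shut). A call has 1 to 10 rows; each row is the pose to reach, as a shift and turn from the pose commanded when the call began, along the tool's axes at that moment; what a row does not reach only later rows make up. A row lasts 1/8 s, in which the tool goes at most 62.5 mm and 10.7 degrees, less where a joint would pass 70% of its speed; a pose out of reach is approached as far as the arm can. A call with a gripper value outside its range is refused whole. The fingers move at their own pace and stop on an object; the grip force is fixed at half the most. Time passes only in rows, so rows that repeat a pose let the fingers close. It gives the time, the measured TCP pose, the force and the opening at its end, in the units of the state.
- get_obs(): the state, without advancing time (a new reading comes with each control period).
- read_camera(name): name is "scene" or "top" or "wrist"; returns the picture (480x640x3 uint8, blue, green, red); there is no depth.
- get_calibration(name): a dict with "camera_matrix" (3x3 intrinsics, pixels), "k1" (the pictures are not rectified: a ray, as slopes to the right and down, at radius r is drawn at 1 + k1 r^2 times it, then the intrinsics apply), "R" (3x3) and "t" (3): a world point X has camera coordinates R X + t. Camera axes: x right, y down, z forward; pixel columns grow to the right and rows downward; lengths in m; the calibration is good to about 2 mm. A picture is of the moment at which its call begins: read the wrist's pose just before it. get_calibration takes no time and is no camera call; for the wrist camera it gives the pose at the moment of the call.
- sign_off(): hands the job in, once; it reports no verdict.
The state is a dict: "time": time; "joints": joint angles; "qd": joint speeds; "joint_torque": joint torques, N m; "position": TCP position; "eef_rot": TCP orientation; "force": force on the tool from outside, world axes, zero at the start; "wrist_torque": the same for the moment, N m; "opening": finger opening in m.
Only numpy, scipy, OpenCV 4.12 (cv2) and the standard library are available. Lean on these libraries where they do the work, as an engineer would, in place of code of your own. Each camera call takes 0.05 s, during which the arm holds its last target. There are 200 camera calls.

## Working session

There is one attempt and no reset: what is moved stays moved. The work goes in short steps, Python scripts to look and compute and a tool call to move; the robot and the scene stay as the last step left them, time stands still between calls to the robot, and variables do not carry over. Pictures are saved under pics/ and viewed, about 8 in all and at most 12, crops included, and the job is handed in when it is done.

Besides the shell and the picture viewer there is one more tool, called after "Call:" by a JSON object that holds its "name" and its "arguments", one argument or row to a line. move_arm: Moves the arm, as the interface text tells. Its arguments: {"type":"object","properties":{"moves":{"type":"array","items":{"type":"array"}}},"required":["moves"]}

```bash
mkdir -p pics; ls
python3 - <<'E'
from station import *
import cv2,numpy as np
o=get_obs();print({k:np.round(v,4) for k,v in o.items()})
for n in("scene","top"):
    cv2.imwrite(f"pics/{n}0.png",read_camera(n)); c=get_calibration(n);print(n,c)
E
```

```text
pics
{'time': np.float64(0.0), 'joints': array([-1.2172,  0.5372, -0.0044,  1.5389,  0.0026,  1.0673, -0.0712]), 'qd': array([ 0.0004,  0.0011,  0.0001,  0.0003, -0.0007, -0.0009, -0.0001]), 'joint_torque': array([-6.00000e-04, -5.70968e+01,  9.90300e-01, -2.51601e+01,
       -5.63000e-02,  1.80000e-02,  2.00000e-04]), 'position': array([0.2647, 0.593 , 0.2628]), 'eef_rot': array([ 2.083e-01,  9.781e-01, -9.000e-04, -1.000e-04]), 'force': array([ 0.5513,  0.5932, -0.5602]), 'wrist_torque': array([0.001 , 0.0228, 0.0568]), 'opening': np.float64(0.0882)}
scene {'camera_matrix': array([[499.4798308 ,   0.        , 316.05761124],
       [  0.        , 499.4798308 , 240.07986514],
       [  0.        ,   0.        ,   1.        ]]), 'k1': -0.035418509161868866, 'R': array([[-0.41355193,  0.91041398, -0.01100802],
       [ 0.69022175,  0.30559987, -0.65589836],
       [-0.59377499, -0.27884601, -0.75476895]]), 't': array([ 0.28303664, -0.33396074,  1.448032  ])}
top {'camera_matrix': array([[581.69321529,   0.        , 322.82746173],
       [  0.        , 581.69321529, 238.25473021],
       [  0.        ,   0.        ,   1.        ]]), 'k1': -0.09850085799953626, 'R': array([[-0.01374178, -0.99989833, -0.00380741],
       [-0.9885664 ,  0.01415767, -0.15012003],
       [ 0.15015867,  0.00170096, -0.98866045]]), 't': array([-0.05083291,  0.53986914,  1.32610814])}
```

View pics/top0.png

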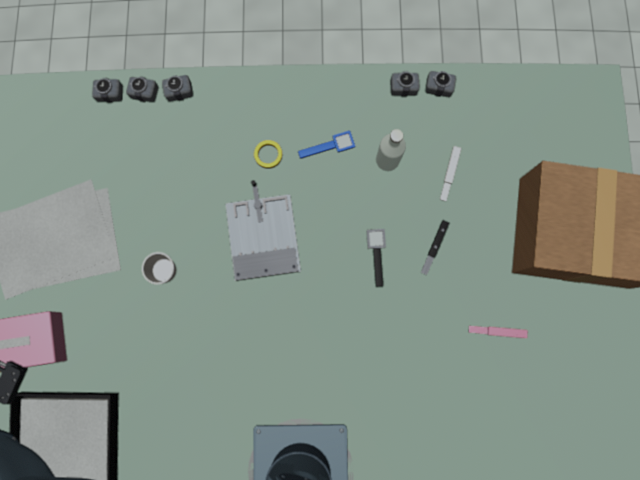

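View pics/scene0.png

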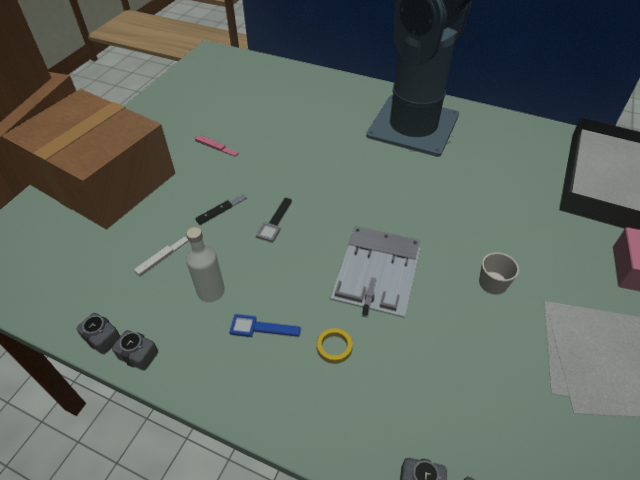

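The top view shows the tray at px (263,238), hood towards the robot. The knife is at (435,247) and the magnifier at (377,257), both with their front ends towards the robot. The blue, white and pink pieces are look-alikes.

```bash
cat > h.py <<'E'
import numpy as np,cv2
from scipy.spatial.transform import Rotation as Ro
from station import *
def rays(c,uv):
    K=c["camera_matrix"];uv=np.atleast_2d(uv).astype(float)
    d=(uv-[K[0,2],K[1,2]])/[K[0,0],K[1,1]];s=d.copy()
    for _ in range(20): s=d/(1+c["k1"]*(s**2).sum(1,keepdims=True))
    return -c["R"].T@c["t"], np.c_[s,np.ones(len(s))]@c["R"]
def plane(c,uv,z):
    o,d=rays(c,uv);return o+d*((z-o[2])/d[:,2])[:,None]
def proj(c,X):
    p=np.atleast_2d(X)@c["R"].T+c["t"];s=p[:,:2]/p[:,2:];s=s*(1+c["k1"]*(s**2).sum(1,keepdims=True))
    K=c["camera_matrix"];return s*[K[0,0],K[1,1]]+[K[0,2],K[1,2]]
def target(yaw,pitch=0):
    """tool down; tool x along -(object x); yaw of object x; pitch>0 raises object's +x end"""
    return Ro.from_euler('z',yaw)*Ro.from_euler('y',-pitch)*Ro.from_quat([0,1,0,0])
def go(pos,R,o=None):
    o=o or get_obs();R0=Ro.from_quat(o["eef_rot"])
    sh=R0.inv().apply(np.array(pos)-o["position"])*100;rv=(R0.inv()*R).as_rotvec()
    print("shift cm",sh.round(2),"rot",rv.round(3),"deg",np.degrees(np.linalg.norm(rv)).round(1))
def rect(mask,c,z,minA=30):
    cs,_=cv2.findContours(mask,cv2.RETR_EXTERNAL,cv2.CHAIN_APPROX_NONE);r=[]
    for k in cs:
        if cv2.contourArea(k)<minA: continue
        P=plane(c,k[:,0],z)[:,:2].astype(np.float32);r.append((cv2.minAreaRect(P*1000),P))
    return r
E
python3 - <<'E'
from h import *
c=get_calibration("top");im=cv2.imread("pics/top0.png");print("cam",-c["R"].T@c["t"])
for n,(x0,x1,y0,y1) in dict(knife=(415,455,215,280),glass=(360,392,222,292)).items():
    m=np.zeros(im.shape[:2],np.uint8);m[y0:y1,x0:x1]=(im[y0:y1,x0:x1].max(2)<75)*255
    for r,_ in rect(m,c,.01): print(n,"black",np.round(r[0],1),np.round(r[1],1),round(r[2],1))
    hsv=cv2.cvtColor(im,cv2.COLOR_BGR2HSV);m[:]=0;m[y0:y1,x0:x1]=((hsv[y0:y1,x0:x1,1]<28))*255
    for r,_ in rect(m,c,.006): print(n,"steel",np.round(r[0],1),np.round(r[1],1),round(r[2],1))
print("tray corners far@8mm",plane(c,[[226,204],[291,196]],.008).round(3).tolist(),"hood@32",plane(c,[[233,280],[299,272]],.032).round(3).tolist(),"post",plane(c,[[254,183]],.054).round(3))
E
```

```text
cam [ 0.33387132 -0.06072668  1.39192229]
knife black [ 539.2 -336.5] [17.7 92.8] 64.7
knife steel [ 518.3 -327.2] [ 17.9 141. ] 64.8
glass black [ 472.7 -188.5] [91.9 17.6] 2.5
glass steel [ 497.7 -187.8] [140.1  46.9] 2.7
tray corners far@8mm [[0.632, 0.176, 0.008], [0.649, 0.018, 0.008]] hood@32 [[0.444, 0.154, 0.032], [0.461, -0.001, 0.032]] post [[0.672 0.103 0.054]]
```

Run:
```python
from h import *
c=get_calibration("wrist");o=get_obs();R0=Ro.from_quat(o["eef_rot"]).as_matrix()
C=-c["R"].T@c["t"];print("cam in tool",(R0.T@(C-o["position"])).round(4),"axes in tool\n",(c["R"]@R0).round(3),c["camera_matrix"][0,0],c["k1"])
go([.56,.09,.30],target(np.radians(6.1)))
```

```text
cam in tool [ 0.0749  0.0009 -0.1216] axes in tool
 [[ 0.001  1.    -0.   ]
 [-0.956  0.001 -0.292]
 [-0.292  0.001  0.956]] 430.84221892710474 -0.02272384928218402
shift cm [-47.47 -33.92  -3.65] rot [-0.001 -0.    -0.526] deg 30.1
```

Call:
{"name": "move_arm", "arguments": {
  "moves": [
    [[-6,-4.3,-0.5],[0,0,-0.07],0],
    [[-12,-8.5,-1],[0,0,-0.14],0],
    [[-18,-12.9,-1.5],[0,0,-0.21],0],
    [[-24,-17.1,-2],[0,0,-0.28],0],
    [[-30,-21.4,-2.5],[0,0,-0.35],0],
    [[-36,-25.7,-3],[0,0,-0.42],0],
    [[-42,-30,-3.4],[0,0,-0.49],0],
    [[-47.5,-33.9,-3.6],[0,0,-0.526],0],
    [[-47.5,-33.9,-3.6],[0,0,-0.526],0],
    [[-47.5,-33.9,-3.6],[0,0,-0.526],0]
  ]
}}

```text
time: 1.35
position: [0.5619, 0.0856, 0.2996]
eef_rot: [-0.05, 0.999, -0.001, 0.0]
force: [0.6, 0.7, 0.9]
opening: 0.0885
```

Run:
```python
from h import *
c=get_calibration("wrist");im=read_camera("wrist");cv2.imwrite("pics/w1.png",im)
np.save("cw1.npy",c,allow_pickle=True)
```

```text
(no output)
```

View pics/w1.png

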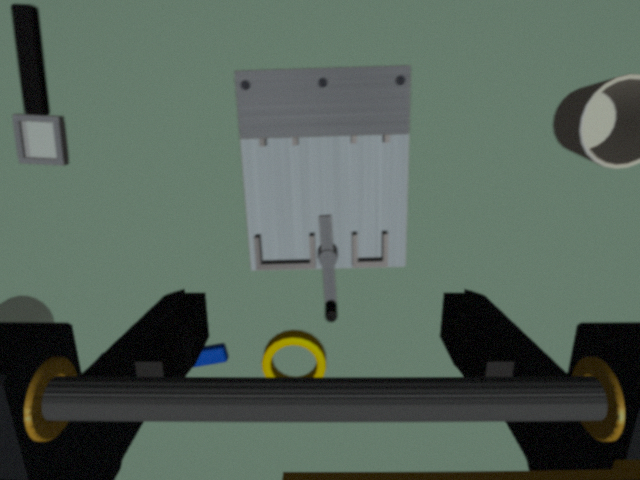

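Run:
```python
from h import *
c=np.load("cw1.npy",allow_pickle=True).item();im=cv2.imread("pics/w1.png");g=cv2.cvtColor(im,cv2.COLOR_BGR2GRAY)
px=np.float32([[235,70],[411,66],[408,135],[239,138],[251,270],[405,266]])
sp=cv2.cornerSubPix(g,px.reshape(-1,1,2).copy(),(5,5),(-1,-1),(3,50,.01)).reshape(-1,2);print(sp.round(1).tolist())
M=np.array([[-110,-75,32],[-110,75,32],[-53,75,32],[-53,-75,32],[82,-80,8],[82,80,8]])
W=np.array([plane(c,p,m[2]/1000)[0,:2]*1000 for p,m in zip(sp,M)])
A=M[:,:2];a=A-A.mean(0);w=W-W.mean(0);th=np.arctan2((a[:,0]*w[:,1]-a[:,1]*w[:,0]).sum(),(a*w).sum())
R=np.array([[np.cos(th),-np.sin(th)],[np.sin(th),np.cos(th)]]);t=W.mean(0)-R@A.mean(0)
print("yaw",th,"org",t,"res\n",(W-(A@R.T+t)).round(1),"pivot@29",plane(c,[328,255],.029)[0,:2]*1000, R@[62,0]+t)
v=cv2.resize(im[55:285,225:425],None,fx=3,fy=2.6,interpolation=cv2.INTER_CUBIC);v=cv2.convertScaleAbs(v,alpha=1.3);cv2.imwrite("pics/w1c.png",v)
o=get_obs();go([.522,-.329,.15],target(-.44))
```

```text
[[233.39999389648438, 69.9000015258789], [410.5, 65.0], [408.0, 133.39999389648438], [240.5, 138.5], [254.3000030517578, 270.3999938964844], [404.5, 266.20001220703125]]
yaw 0.13499461067253665 org [566.52074458  88.10986214] res
 [[-0.3 -0.4]
 [ 0.8 -0.1]
 [ 0.5 -1.1]
 [-0.2  0.7]
 [-1.   3.2]
 [ 0.3 -2.3]] pivot@29 [625.71720186  95.90376998] [627.95667208  96.45413032]
shift cm [  8.13 -40.68  15.08] rot [-0.003  0.001  0.539] deg 30.9
```

View pics/w1c.png

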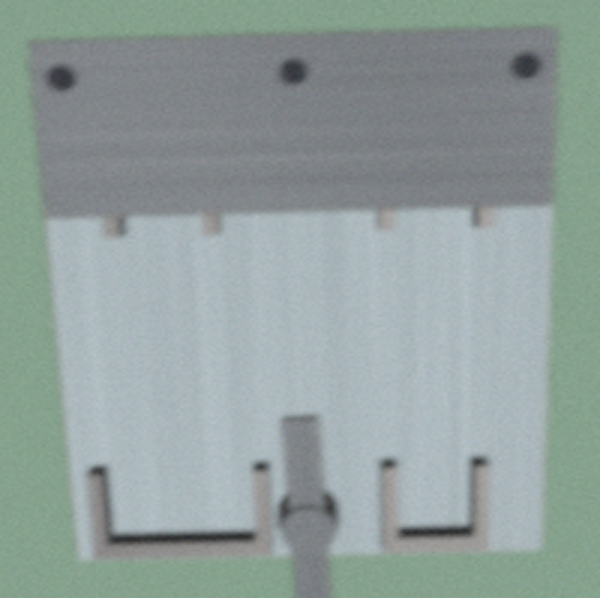

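The crop gives base corners at px (251,270) and (405,266.5). The end-wall inner top edges run (358–382, 261.5) for the knife bay and (262–309, 263) for the magnifier bay.

Run:
```python
from h import *
c=np.load("cw1.npy",allow_pickle=True).item()
sp=np.array([[233.4,69.9],[410.5,65],[408.6,134],[240.5,138.5],[251,270.2],[405.2,266.4],[357.7,261.6],[381.7,261],[262.3,263.8],[309,262]])
M=np.array([[-110,-75,32],[-110,75,32],[-53,75,32],[-53,-75,32],[82,-80,8],[82,80,8],[70,29.5,20],[70,54.5,20],[70,-66.5,20],[70,-17.5,20]])
W=np.array([plane(c,p,m[2]/1000)[0,:2]*1000 for p,m in zip(sp,M)])
A=M[:,:2];a=A-A.mean(0);w=W-W.mean(0);th=np.arctan2((a[:,0]*w[:,1]-a[:,1]*w[:,0]).sum(),(a*w).sum())
R=np.array([[np.cos(th),-np.sin(th)],[np.sin(th),np.cos(th)]]);t=W.mean(0)-R@A.mean(0)
print("yaw",th,"org",t,"res tray\n",((W-(A@R.T+t))@R).round(1))
```

```text
yaw 0.12934587898386216 org [566.77792498  87.6426995 ] res tray
 [[-0.1 -0.4]
 [ 0.2 -0.3]
 [ 0.3 -0.4]
 [ 0.1  0.9]
 [-0.6  0.9]
 [-0.5 -0.6]
 [ 0.4  0.3]
 [ 0.5 -0.9]
 [ 0.2  1.5]
 [-0.4 -1. ]]
```

Call:
{"name": "move_arm", "arguments": {
  "moves": [
    [[1,-5,1.5],[0,0,0.07],0],
    [[2,-10,3],[0,0,0.14],0],
    [[3,-15,5],[0,0,0.21],0],
    [[4,-20,6.5],[0,0,0.28],0],
    [[5,-25,8],[0,0,0.35],0],
    [[6,-30,10],[0,0,0.42],0],
    [[7,-35,12],[0,0,0.49],0],
    [[8.1,-40.7,14],[0,0,0.539],0.4],
    [[8.1,-40.7,14],[0,0,0.539],0.4],
    [[8.1,-40.7,14],[0,0,0.539],0.4]
  ]
}}

```text
time: 2.65
position: [0.5235, -0.3213, 0.1593]
eef_rot: [0.214, 0.977, 0.001, -0.0]
force: [-0.2, 0.9, 0.6]
opening: 0.0602
```

Run:
```python
from h import *
o=get_obs();print(o["position"].round(4),o["opening"])
c=get_calibration("wrist");im=read_camera("wrist");cv2.imwrite("pics/w2.png",im);np.save("cw2.npy",c,allow_pickle=True)
uv=proj(c,[[.518,-.327,.006],[.578,-.356,.01],[.458,-.30,.005]]);print(uv.round(0).tolist())
```

```text
[ 0.5235 -0.3213  0.1593] 0.06021873335127038
[[311.0, 219.0], [310.0, 313.0], [309.0, 116.0]]
```

View pics/w2.png

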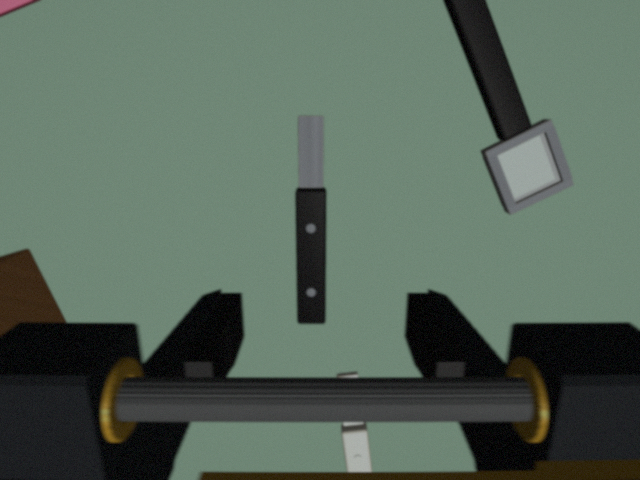

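Run:
```python
from h import *
c=np.load("cw2.npy",allow_pickle=True).item();im=cv2.imread("pics/w2.png")
hsv=cv2.cvtColor(im,cv2.COLOR_BGR2HSV)
def reg(cond,x0,x1,y0,y1):
    m=np.zeros(im.shape[:2],np.uint8);m[y0:y1,x0:x1]=cond[y0:y1,x0:x1]*255;return m
for n,m,z in(("blk",reg(im.max(2)<80,280,345,170,335),.012),("steel",reg((hsv[...,1]<30),280,345,100,187),.005)):
    for r,P in rect(m,c,z,200): print(n,np.round(r[0],1),np.round(r[1],1),round(r[2],1))
```

```text
blk [ 540.8 -337.7] [19.4 95.7] 65.1
steel [ 478.  -308.4] [16.1 44.4] 64.3
```

Run:
```python
from h import *
o=get_obs();print(o["time"],o["position"].round(4),o["eef_rot"].round(4),o["qd"].round(3))
go([.5277,-.3316,.06],target(-.436))
```

```text
2.7 [ 0.524  -0.3207  0.1597] [ 2.135e-01  9.769e-01  8.000e-04 -0.000e+00] [-0.013 -0.011 -0.002 -0.     0.001 -0.001  0.005]
shift cm [-0.8  -0.85  9.96] rot [ 0.001 -0.     0.006] deg 0.3
```

Call:
{"name": "move_arm", "arguments": {
  "moves": [
    [[-0.4,-0.4,5],[0,0,0.003],0.4],
    [[-0.8,-0.8,9],[0,0,0.006],0.4],
    [[-0.8,-0.85,10],[0,0,0.006],0.4],
    [[-0.8,-0.85,10],[0,0,0.006],0.4]
  ]
}}

```text
time: 3.2
position: [0.5274, -0.3329, 0.0602]
eef_rot: [0.217, 0.976, 0.0, 0.0]
force: [0.2, 0.2, 0.9]
opening: 0.053
```

Run:
```python
from h import *
o=get_obs();print(o["time"],o["position"].round(4),o["eef_rot"].round(4),o["qd"].round(3))
go([.5277,-.3316,.028],target(-.436))
```

```text
3.2 [ 0.5274 -0.3329  0.0602] [2.169e-01 9.762e-01 3.000e-04 1.000e-04] [ 0.003 -0.029  0.011 -0.015  0.002  0.004  0.001]
shift cm [0.03 0.12 3.22] rot [ 0.001 -0.    -0.001] deg 0.1
```

Call:
{"name": "move_arm", "arguments": {
  "moves": [
    [[0,0.1,2],[0,0,0],0.4],
    [[0,0.1,3.2],[0,0,0],0.4],
    [[0,0.1,3.2],[0,0,0],0.4],
    [[0,0.1,3.2],[0,0,0],1],
    [[0,0.1,3.2],[0,0,0],1],
    [[0,0.1,3.2],[0,0,0],1],
    [[0,0.1,3.2],[0,0,0],1]
  ]
}}

```text
time: 4.08
position: [0.5274, -0.3332, 0.028]
eef_rot: [0.218, 0.976, -0.0, 0.0]
force: [-0.3, 0.4, 1.5]
opening: 0.0194
```

Run:
```python
from h import *
o=get_obs();print(o["position"].round(4),Ro.from_quat(o["eef_rot"]).as_euler('xyz').round(4),o["force"].round(1),o["opening"])
```

```text
[ 0.5274 -0.3332  0.028 ] [3.1416e+00 4.0000e-04 2.7028e+00] [-0.3  0.4  1.5] 0.019405182664177203
```

```bash
cat >> h.py <<'E'
TY,TO=.1293,np.array([.5668,.0876,.008])
def tray2w(p): return Ro.from_euler('z',TY).apply(np.asarray(p)/1000)+TO   # mm, z from compartment floor
def tool_at(nose,pitch,ox,oz=28,dyaw=0):
    """TCP pose with tool nose (mm tray); TCP at own x ox, oz above underside"""
    R=Ro.from_euler('z',TY+dyaw)*Ro.from_euler('y',-pitch)
    return tray2w(nose)+R.apply(np.array([70+ox,0,oz])/1000), target(TY+dyaw,pitch)
def where(ox,oz=28):
    o=get_obs();R=Ro.from_quat(o["eef_rot"])*Ro.from_quat([0,1,0,0]).inv();Ti=Ro.from_euler('z',-TY)
    n=o["position"]-R.apply(np.array([70+ox,0,oz])/1000);e=(Ti*R).as_euler('zyx')
    print("t",round(o["time"],2),"nose",(Ti.apply(n-TO)*1000).round(1),"yaw",e[0].round(4),"pitch",(-e[1]).round(4),"F tray",Ti.apply(o["force"]).round(1),"open",round(o["opening"],4))
    return o
E
python3 - <<'E'
from h import *
o=where(8.5)
p,R=tool_at([-45,42,70],.245,8.5)
print(p);go(p,R)
E
```

```text
t 4.08 nose [-159.5 -369.9   -8. ] yaw -0.5681 pitch 0.0004 F tray [-0.3  0.4  1.5] open 0.0194
[0.58554534 0.13239092 0.12420452]
shift cm [14.51 44.61 -9.63] rot [-0.07  -0.238 -0.565] deg 35.4
```

Call:
{"name": "move_arm", "arguments": {
  "moves": [
    [[0,0,-5],[0,0,0],1],
    [[0.5,2,-10],[0,0,0],1],
    [[2.2,7,-11.5],[-0.01,-0.03,-0.07],1],
    [[4,12.5,-11.5],[-0.02,-0.06,-0.14],1],
    [[6,18.5,-11.5],[-0.03,-0.09,-0.21],1],
    [[8,24.5,-11.5],[-0.04,-0.13,-0.3],1],
    [[10,30.5,-11],[-0.05,-0.16,-0.38],1],
    [[12,36.5,-10.5],[-0.06,-0.2,-0.47],1],
    [[13.8,42,-10],[-0.07,-0.238,-0.565],1],
    [[14.5,44.6,-9.6],[-0.07,-0.238,-0.565],1]
  ]
}}

```text
time: 5.32
position: [0.5845, 0.1368, 0.1235]
eef_rot: [-0.067, 0.99, 0.009, 0.122]
force: [-0.1, -0.4, 0.4]
opening: 0.0192
```

Call:
{"name": "move_arm", "arguments": {
  "moves": [
    [[0,0,0],[0,0,0],1],
    [[0,0,0],[0,0,0],1],
    [[0,0,0],[0,0,0],1]
  ]
}}

```text
time: 5.7
position: [0.5856, 0.1301, 0.1239]
eef_rot: [-0.063, 0.991, 0.008, 0.122]
force: [-0.4, 0.2, -0.6]
opening: 0.0197
```

Run:
```python
from h import *
o=where(8.5);print(o["joints"].round(2))
p,R=tool_at([-44,42,25],.245,8.5);go(p,R)
c=get_calibration("wrist");im=read_camera("wrist");cv2.imwrite("pics/w3.png",im);np.save("cw3.npy",c,allow_pickle=True)
cv2.imwrite("pics/t3.png",read_camera("top"))
```

```text
t 5.7 nose [-45.3  39.9  69.7] yaw -0.0032 pitch 0.2447 F tray [-0.3  0.3 -0.6] open 0.0197
[-0.45  0.55  0.17  1.97 -0.11  0.38  1.48]
shift cm [0.96 0.23 4.37] rot [-0.001 -0.    -0.003] deg 0.2
```

View pics/w3.png

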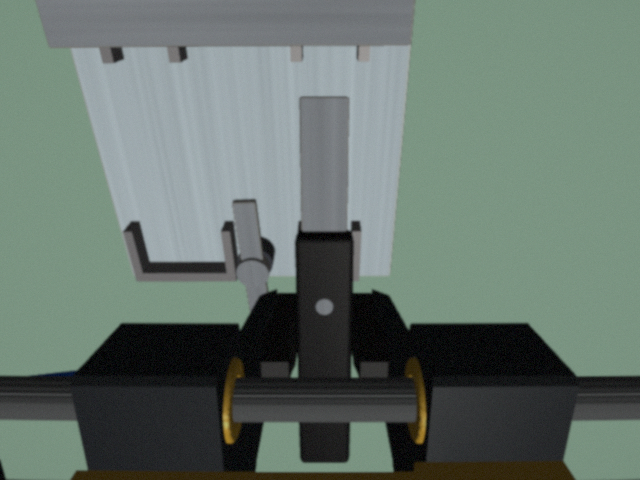

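Run:
```python
from h import *
c=np.load("cw3.npy",allow_pickle=True).item();o=get_obs()
R=Ro.from_quat(o["eef_rot"])*Ro.from_quat([0,1,0,0]).inv()
k=np.array([[-70,-8,5],[-70,8,5],[-25,-10,12],[-25,10,12]])-[8.5,0,28]
print("blade/handle px",proj(c,o["position"]+R.apply(k/1000)).round(1).tolist())
T=lambda P:proj(c,[tray2w(p) for p in P]).round(1).tolist()
print("hood bottom edge corners",T([[-53,-75,20],[-53,75,20]]),"top",T([[-53,-75,24],[-53,75,24]]))
print("guide inner ends top z12",T([[-45,29.5,12],[-45,54.5,12],[-45,-54.5,12],[-45,-29.5,12]]))
print("endwall glass inner",T([[70,-66.5,12],[70,-17.5,12]]),"base",T([[82,-80,0],[82,80,0]]))
v=cv2.imread("pics/w3.png");cv2.imwrite("pics/w3c.png",cv2.resize(v[20:130,60:460],None,fx=2,fy=2,interpolation=cv2.INTER_CUBIC))
```

```text
blade/handle px [[298.9, 91.3], [349.1, 91.4], [293.9, 233.0], [354.0, 233.0]]
hood bottom edge corners [[52.1, 48.3], [406.2, 45.9]] top [[47.0, 49.7], [407.8, 47.2]]
guide inner ends top z12 [[299.5, 62.9], [355.6, 62.8], [112.3, 64.3], [167.6, 63.7]]
endwall glass inner [[141.4, 272.9], [225.0, 272.9]] base [[131.2, 277.3], [388.3, 277.1]]
```

View pics/w3c.png

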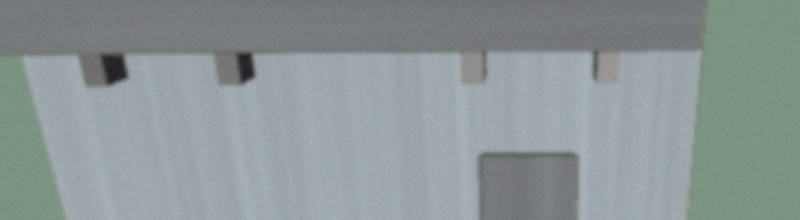

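Run:
```python
from h import *
im=cv2.imread("pics/w3.png").astype(int)
for y in (110,150,200,226): 
    r=im[y,280:370].sum(1);print(y,"grad",[(280+i,int(r[i+1]-r[i-1])) for i in range(1,89) if abs(r[i+1]-r[i-1])>60])
for y in (240,260,285): 
    r=im[y,280:370].max(1);print(y,r[10:30],r[60:85])
print(im[85:105,324].sum(1).tolist(), im[222:245,324].sum(1).tolist())
```

```text
110 grad [(298, -87), (299, -111), (300, -79), (348, 87), (349, 124), (350, 74)]
150 grad [(298, -72), (299, -123), (300, -91), (347, 81), (348, 113), (349, 83)]
200 grad [(299, -67), (300, -104), (301, -77), (347, 83), (348, 98)]
226 grad [(296, -104), (297, -206), (298, -240), (299, -103), (300, 106), (301, 145), (302, 94), (346, 75), (347, 103), (349, -79), (350, -194), (351, -239), (352, -187), (353, -65), (358, 91), (359, 188), (360, 230), (361, 171), (362, 85)]
240 [178 174 175 165 145 102  58  16  17  17  32  23  23  23  27  22  24  19
  24  23] [ 30  27  27  22  25  25  26  30  24  24  20  26  51  81 111 119 128 131
 126 130 139 160 168 175 178]
260 [174 177 176 168 151 109  62  31  24  35  34  37  39  41  40  38  39  42
  38  41] [ 44  45  46  44  51  48  47  45  45  39  35  32  47  86 110 121 122 124
 124 138 153 168 174 176 172]
285 [150 151 149 150 139 113  74  30  25  24  32  37  31  39  34  33  40  37
  35  38] [ 47  40  46  48  46  44  45  43  41  29  27  40  72 114 143 151 150 149
 151 148 147 149 149 147 152]
[498, 509, 501, 503, 506, 502, 505, 505, 510, 504, 455, 375, 320, 322, 344, 358, 357, 365, 356, 357] [371, 359, 368, 359, 367, 364, 358, 350, 315, 234, 145, 31, 1, 1, 35, 41, 45, 8, 52, 73, 102, 116, 129]
```

```bash
sed -i 's/np.array(\[.5668,.0876,.008\])/np.array([.5667,.0886,.008])/' h.py
python3 - <<'E'
from h import *
where(8.5)
for n in ([-44,42,25],[-44,42,7],[-58,42,5]): go(*tool_at(n,.245,8.5))
E
```

```text
t 5.8 nose [-45.2  39.5  69.7] yaw -0.0025 pitch 0.2448 F tray [ 0.2 -0.8 -0.2] open 0.0196
shift cm [0.97 0.27 4.37] rot [-0.    -0.    -0.002] deg 0.1
shift cm [1.41 0.27 6.11] rot [-0.    -0.    -0.002] deg 0.1
shift cm [2.81 0.27 5.97] rot [-0.    -0.    -0.002] deg 0.1
```

Call:
{"name": "move_arm", "arguments": {
  "moves": [
    [[0.5,0.27,2.2],[0,0,-0.002],1],
    [[1,0.27,4.4],[0,0,-0.002],1],
    [[1.3,0.27,5.6],[0,0,-0.002],1],
    [[1.4,0.27,6.1],[0,0,-0.002],1],
    [[1.4,0.27,6.1],[0,0,-0.002],1],
    [[1.4,0.27,6.1],[0,0,-0.002],1]
  ]
}}

```text
time: 6.55
position: [0.5868, 0.1352, 0.0619]
eef_rot: [-0.065, 0.99, 0.008, 0.122]
force: [0.3, 1.1, -1.4]
opening: 0.0198
```

Run:
```python
from h import *
o=where(8.5);print(o["joints"].round(2))
go(*tool_at([-44,42,7],.245,8.5))
for n in ([-58,42,5],[-63,42,4]): go(*tool_at(n,.245,8.5))
c=get_calibration("wrist");im=read_camera("wrist");cv2.imwrite("pics/w4.png",im);np.save("cw4.npy",c,allow_pickle=True)
cv2.imwrite("pics/w4c.png",cv2.resize(im[0:260,130:430],None,fx=2,fy=2,interpolation=cv2.INTER_CUBIC))
```

```text
t 6.55 nose [-43.3  43.5   7.6] yaw 0.0017 pitch 0.2461 F tray [ 0.5  1.1 -1.4] open 0.0198
[-0.43  0.67  0.13  1.98 -0.13  0.26  1.49]
shift cm [ 0.08 -0.16  0.05] rot [0.001 0.001 0.002] deg 0.1
shift cm [ 1.48 -0.16 -0.09] rot [0.001 0.001 0.002] deg 0.1
shift cm [ 1.99 -0.16 -0.12] rot [0.001 0.001 0.002] deg 0.1
```

View pics/w4c.png

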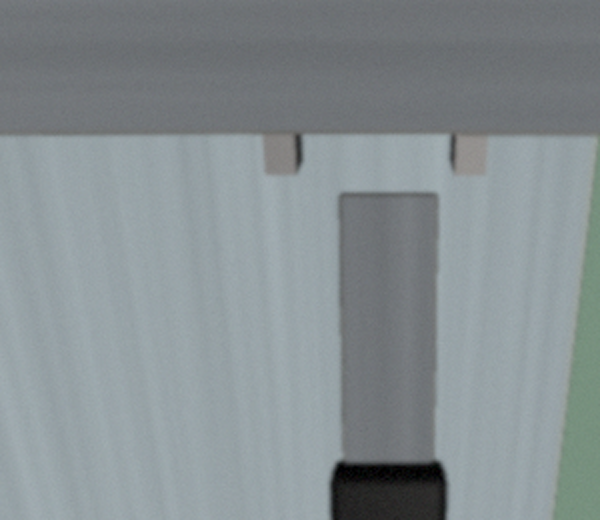

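```bash
sed -i 's/np.array(\[.5667,.0886,.008\])/np.array([.5668,.0880,.008])/' h.py
python3 - <<'E'
from h import *
where(8.5)
for n in ([-46,42,6],[-56,42,5],[-62,42,4]): go(*tool_at(n,.18,8.5))
E
```

```text
t 6.6 nose [-43.4  44.2   7.6] yaw 0.0018 pitch 0.246 F tray [-0.3  0.6  0. ] open 0.0193
shift cm [ 0.12 -0.23  0.61] rot [0.001 0.066 0.002] deg 3.8
shift cm [ 1.12 -0.23  0.47] rot [0.001 0.066 0.002] deg 3.8
shift cm [ 1.72 -0.23  0.42] rot [0.001 0.066 0.002] deg 3.8
```

Call:
{"name": "move_arm", "arguments": {
  "moves": [
    [[0.1,-0.22,0.3],[0,0.033,0.002],1],
    [[0.12,-0.22,0.6],[0.001,0.066,0.002],1],
    [[0.6,-0.22,0.55],[0.001,0.066,0.002],1],
    [[1.1,-0.22,0.47],[0.001,0.066,0.002],1],
    [[1.1,-0.22,0.47],[0.001,0.066,0.002],1],
    [[1.1,-0.22,0.47],[0.001,0.066,0.002],1]
  ]
}}

```text
time: 7.35
position: [0.5771, 0.1318, 0.0541]
eef_rot: [-0.064, 0.994, 0.006, 0.089]
force: [0.1, 0.1, -0.3]
opening: 0.0194
```

Run:
```python
from h import *
o=where(8.5);print(o["joints"].round(2))
for n in ([-56,42,4],[-62,42,4],[-66,42,3]): go(*tool_at(n,.18,8.5))
c=get_calibration("wrist");im=read_camera("wrist");cv2.imwrite("pics/w5.png",im)
g=im.sum(2).astype(int)
for y in (75,78,120,150): print(y,[(i,int(g[y,i+1]-g[y,i-1])) for i in range(250,375) if abs(g[y,i+1]-g[y,i-1])>80])
```

```text
t 7.35 nose [-56.4  42.1   4.5] yaw -0.0002 pitch 0.1791 F tray [ 0.1  0.1 -0.3] open 0.0194
[-0.41  0.68  0.12  1.95 -0.13  0.33  1.5 ]
shift cm [-0.03 -0.01  0.05] rot [-0.001 -0.001 -0.   ] deg 0.1
shift cm [ 0.56 -0.01 -0.05] rot [-0.001 -0.001 -0.   ] deg 0.1
shift cm [ 0.97 -0.01 -0.03] rot [-0.001 -0.001 -0.   ] deg 0.1
75 []
78 []
120 [(284, -135), (285, -164), (287, 177), (288, 224), (289, 123), (298, -82), (299, -126), (348, 81), (358, -87), (359, -176), (360, -228), (362, 142), (363, 177), (364, 97)]
150 [(299, -110), (300, -94), (348, 104)]
```

Call:
{"name": "move_arm", "arguments": {
  "moves": [
    [[0.3,0,0],[0,0,0],1],
    [[0.6,0,0],[0,0,0],1],
    [[0.8,0,0],[0,0,0],1],
    [[0.8,0,0],[0,0,0],1],
    [[0.8,0,0],[0,0,0],1]
  ]
}}

```text
time: 8.02
position: [0.5694, 0.1307, 0.0525]
eef_rot: [-0.064, 0.994, 0.005, 0.089]
force: [0.7, 0.0, -0.4]
opening: 0.0196
```

Run:
```python
from h import *
where(8.5)
```

```text
t 8.03 nose [-64.1  42.    3. ] yaw -0.0003 pitch 0.179 F tray [ 0.7 -0.  -0.4] open 0.0196
```

Call:
{"name": "move_arm", "arguments": {
  "moves": [
    [[0.2,0,0],[0,0,0],1],
    [[0.4,0,0],[0,0,0],1],
    [[0.4,0,0],[0,0,0],1],
    [[0.4,0,0],[0,0,0],1]
  ]
}}

```text
time: 8.52
position: [0.5656, 0.1303, 0.0519]
eef_rot: [-0.064, 0.994, 0.006, 0.089]
force: [0.0, -0.1, -0.0]
opening: 0.0194
```

Run:
```python
from h import *
where(8.5)
```

```text
t 8.53 nose [-68.   42.1   2.4] yaw -0.0004 pitch 0.1791 F tray [ 0.  -0.2 -0. ] open 0.0194
```

Call:
{"name": "move_arm", "arguments": {
  "moves": [
    [[0.2,0,-0.03],[0,0,0],1],
    [[0.4,0,-0.06],[0,0,0],1],
    [[0.4,0,-0.06],[0,0,0],1],
    [[0.4,0,-0.06],[0,0,0],1]
  ]
}}

```text
time: 9.02
position: [0.5617, 0.1298, 0.0518]
eef_rot: [-0.064, 0.994, 0.006, 0.089]
force: [2.9, 0.3, -0.7]
opening: 0.0196
```

Run:
```python
from h import *
where(8.5)
for i in range(3): 
  im=read_camera("scene");o=where(8.5)
cv2.imwrite("pics/s6.png",im)
```

```text
t 9.03 nose [-71.9  42.1   2.3] yaw -0.0003 pitch 0.1794 F tray [ 2.9 -0.  -0.7] open 0.0196
t 9.07 nose [-71.9  42.1   2.2] yaw -0.0004 pitch 0.1793 F tray [1.8 0.7 0.5] open 0.0195
t 9.12 nose [-72.   42.1   2.2] yaw -0.0004 pitch 0.1792 F tray [1.9 0.6 1.3] open 0.0198
t 9.18 nose [-72.   42.1   2.2] yaw -0.0004 pitch 0.1792 F tray [ 2.5 -0.4  0.3] open 0.02
```

Run:
```python
from h import *
where(8.5)
for p in (.18,.12,.06,.0): go(*tool_at([-75.3,42,2.2],p,8.5))
```

```text
t 9.18 nose [-72.   42.1   2.2] yaw -0.0004 pitch 0.1792 F tray [ 2.5 -0.4  0.3] open 0.02
shift cm [ 0.33 -0.01 -0.06] rot [-0.001 -0.001 -0.   ] deg 0.1
shift cm [ 0.17 -0.01  0.41] rot [-0.001  0.059 -0.   ] deg 3.4
shift cm [ 0.05 -0.01  0.9 ] rot [-0.     0.119 -0.   ] deg 6.8
shift cm [-0.05 -0.01  1.39] rot [-0.     0.179 -0.   ] deg 10.3
```

Call:
{"name": "move_arm", "arguments": {
  "moves": [
    [[0.2,0,-0.03],[0,0,0],1],
    [[0.35,0,-0.06],[0,0,0],1],
    [[0.27,0,0.17],[0,0.03,0],1],
    [[0.18,0,0.41],[0,0.059,0],1],
    [[0.18,0,0.41],[0,0.059,0],1],
    [[0.18,0,0.41],[0,0.059,0],1]
  ]
}}

```text
time: 9.93
position: [0.5604, 0.1295, 0.0474]
eef_rot: [-0.064, 0.996, 0.004, 0.06]
force: [4.1, 0.3, 0.4]
opening: 0.0197
```

Run:
```python
from h import *
where(8.5);read_camera("top");where(8.5)
im=read_camera("wrist");cv2.imwrite("pics/w7.png",im);where(8.5)
for p in (.12,.06,.0): go(*tool_at([-75.5,42,2],p,8.5))
```

```text
t 9.93 nose [-75.5  42.    2.1] yaw -0.0004 pitch 0.1206 F tray [ 4.1 -0.2  0.4] open 0.0197
t 9.97 nose [-75.6  42.    2.2] yaw -0.0004 pitch 0.1204 F tray [ 3.6 -0.7  0.6] open 0.0197
t 10.03 nose [-75.7  42.1   2.2] yaw -0.0003 pitch 0.1202 F tray [3.8 0.8 1. ] open 0.0198
shift cm [-0.02 -0.01  0.02] rot [-0.001  0.    -0.   ] deg 0.0
shift cm [-0.17 -0.01  0.5 ] rot [-0.001  0.06  -0.   ] deg 3.5
shift cm [-0.3  -0.01  0.98] rot [-0.001  0.12  -0.   ] deg 6.9
```

View pics/w7.png

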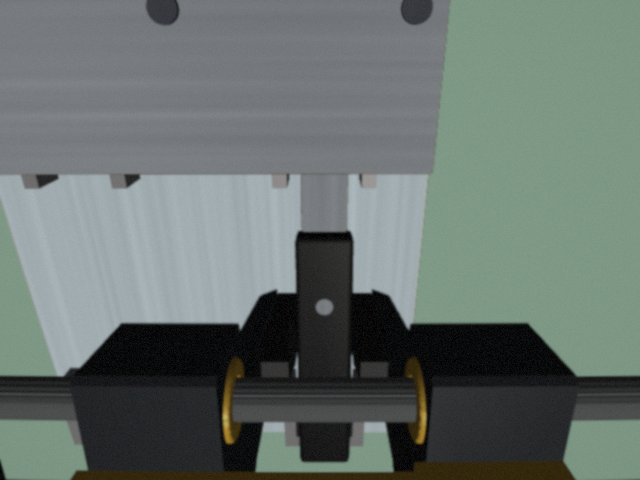

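Call:
{"name": "move_arm", "arguments": {
  "moves": [
    [[-0.08,0,0.25],[0,0.03,0],1],
    [[-0.17,0,0.5],[0,0.06,0],1],
    [[-0.17,0,0.5],[0,0.06,0],1],
    [[-0.17,0,0.5],[0,0.06,0],1]
  ]
}}

```text
time: 10.52
position: [0.5624, 0.1298, 0.0426]
eef_rot: [-0.064, 0.997, 0.002, 0.03]
force: [3.8, 0.7, -0.4]
opening: 0.0197
```

Run:
```python
from h import *
where(8.5);read_camera("top");where(8.5)
for p in (.06,.03,.0): go(*tool_at([-75.5,42,1.5],p,8.5))
```

```text
t 10.53 nose [-75.6  42.    1.9] yaw -0.0003 pitch 0.0602 F tray [ 3.8  0.2 -0.4] open 0.0197
t 10.57 nose [-75.7  42.1   1.9] yaw -0.0003 pitch 0.0601 F tray [ 3.4 -0.3  0.9] open 0.0197
shift cm [-0.01 -0.01  0.05] rot [-0.001  0.    -0.   ] deg 0.0
shift cm [-0.09 -0.01  0.28] rot [-0.001  0.03  -0.   ] deg 1.7
shift cm [-0.17 -0.01  0.52] rot [-0.001  0.06  -0.   ] deg 3.4
```

No resistance, so I'll lay the heel the rest of the way down.

Call:
{"name": "move_arm", "arguments": {
  "moves": [
    [[-0.05,0,0.14],[0,0.015,0],1],
    [[-0.09,0,0.26],[0,0.03,0],1],
    [[-0.13,0,0.38],[0,0.045,0],1],
    [[-0.17,0,0.5],[0,0.06,0],1],
    [[-0.17,0,0.5],[0,0.06,0],1]
  ]
}}

```text
time: 11.2
position: [0.5648, 0.1301, 0.0375]
eef_rot: [-0.064, 0.998, -0.0, -0.0]
force: [3.3, 0.5, 1.4]
opening: 0.0197
```

Run:
```python
from h import *
where(8.5);read_camera("top");where(8.5)
```

```text
t 11.2 nose [-75.1  42.    1.6] yaw -0.0004 pitch -0.0005 F tray [3.3 0.1 1.4] open 0.0197
t 11.25 nose [-75.2  42.    1.6] yaw -0.0004 pitch -0.0003 F tray [4.3 0.  1.8] open 0.0192
```

Call:
{"name": "move_arm", "arguments": {
  "moves": [
    [[0,0,0.03],[0,0,0],0.68],
    [[0,0,0.03],[0,0,0],0.68],
    [[0,0,0.03],[0,0,0],0.68],
    [[0,0,-1],[0,0,0],0.68],
    [[0,0,-4],[0,0,0],0.68],
    [[0,0,-9],[0,0,0],0.6],
    [[0,0,-14],[0,0,0],0.6],
    [[0,0,-14],[0,0,0],0.6],
    [[0,0,-14],[0,0,0],0.6]
  ]
}}

```text
time: 12.38
position: [0.5642, 0.1301, 0.1776]
eef_rot: [-0.064, 0.998, -0.0, -0.0]
force: [-0.4, -0.2, -0.8]
opening: 0.0354
```

Run:
```python
from h import *
o=where(8.5)
c=get_calibration("wrist");im=read_camera("wrist");cv2.imwrite("pics/w8.png",im);np.save("cw8.npy",c,allow_pickle=True)
hsv=cv2.cvtColor(im,cv2.COLOR_BGR2HSV)
print("pred px heel",proj(c,[tray2w(p) for p in([70,42,12],[-25,42,12],[-53,42,5])]).round(0).tolist())
go([.487,-.1883,.16],target(.045))
```

```text
t 12.38 nose [-75.7  42.1 141.7] yaw -0.0003 pitch -0.0005 F tray [-0.4 -0.2 -0.8] open 0.0354
pred px heel [[323.0, 311.0], [323.0, 179.0], [323.0, 135.0]]
shift cm [ 11.71 -30.58   1.73] rot [-0.001 -0.002  0.084] deg 4.8
```

View pics/w8.png

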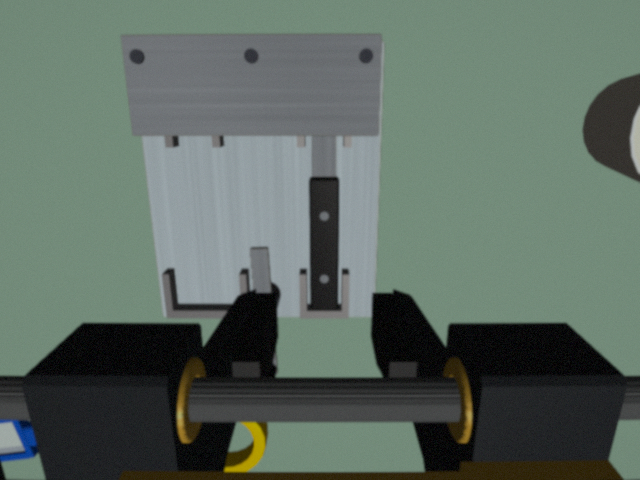

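Call:
{"name": "move_arm", "arguments": {
  "moves": [
    [[2,-5.5,0],[0,0,0.015],0.5],
    [[4.5,-11.5,0],[0,0,0.03],0.5],
    [[6.5,-17,0],[0,0,0.045],0.5],
    [[9,-23,0.5],[0,0,0.06],0.5],
    [[11,-28.5,1.2],[0,0,0.075],0.5],
    [[11.7,-30.6,1.7],[0,0,0.084],0.5],
    [[11.7,-30.6,1.7],[0,0,0.084],0.5],
    [[11.7,-30.6,1.7],[0,0,0.084],0.5]
  ]
}}

```text
time: 13.42
position: [0.4881, -0.1866, 0.1602]
eef_rot: [-0.023, 1.0, 0.0, -0.001]
force: [-0.0, 0.9, 0.7]
opening: 0.0439
```

Run:
```python
from h import *
o=get_obs();c=get_calibration("wrist");im=read_camera("wrist");cv2.imwrite("pics/w9.png",im);np.save("cw9.npy",c,allow_pickle=True)
print(o["position"].round(4))
hsv=cv2.cvtColor(im,cv2.COLOR_BGR2HSV)
uv=proj(c,[[.4277,-.192,.01],[.498,-.188,.01],[.568,-.185,.01]]);print(uv.round(0).tolist())
x,y0,y1=int(uv[1,0]),max(int(uv[0,1])-15,0),int(uv[2,1])+20
def reg(cond,x0,x1,y0,y1):
    m=np.zeros(im.shape[:2],np.uint8);m[y0:y1,x0:x1]=cond[y0:y1,x0:x1]*255;return m
for n,m,z in(("blk",reg(im.max(2)<80,x-40,x+40,y0,y1),.012),("steel",reg(hsv[...,1]<30,x-60,x+60,int(uv[1,1]),y1),.010)):
    for r,P in rect(m,c,z,200): print(n,np.round(r[0],1),np.round(r[1],1),round(r[2],1))
```

```text
[ 0.4881 -0.1866  0.1602]
[[319.0, 129.0], [320.0, 238.0], [320.0, 333.0]]
blk [ 474.5 -190.2] [93.5 41. ] 2.7
steel [ 532.7 -187.5] [69.7 44.4] 2.7
```

Run:
```python
from h import *
c=np.load("cw9.npy",allow_pickle=True).item();im=cv2.imread("pics/w9.png");mx=im.max(2)
pts=[]
for y in range(110,345,6):
    xs=np.where(mx[y,270:370]<80)[0]+270
    if len(xs)>8:
        m=(xs.min()+xs.max())/2;print(y,xs.min(),xs.max(),end=" | ");pts.append((m,y))
print()
g=im.sum(2).astype(int)
col=int(np.median([p[0] for p in pts]));print(col,[(i,int(g[i+1,col]-g[i-1,col])) for i in range(90,360) if abs(g[i+1,col]-g[i-1,col])>70])
for y in (270,300,315): print(y,[(i,int(g[y,i+1]-g[y,i-1])) for i in range(250,390) if abs(g[y,i+1]-g[y,i-1])>50])
P=plane(c,[p for p in pts if p[1]<=250],.012)[:,:2]*1000
k=np.polyfit(P[:,0],P[:,1],1);print("yaw",np.arctan(k[0]),"line y at x=500:",np.polyval(k,500))
```

```text
134 303 334 | 140 303 334 | 146 303 334 | 152 304 334 | 158 303 334 | 164 304 334 | 170 304 334 | 176 304 334 | 182 304 333 | 188 304 333 | 194 304 333 | 200 304 333 | 206 304 333 | 212 304 333 | 218 304 333 | 224 304 333 | 230 304 333 | 236 304 333 | 242 304 333 | 248 304 333 | 254 305 333 | 260 305 333 | 266 305 333 | 
318 [(127, -86), (128, -178), (129, -211), (130, -104), (270, 71), (271, 143), (272, 149), (273, 102), (279, 94), (280, 98), (322, -112), (323, -138), (326, 75)]
270 [(286, -102), (287, -145), (288, -102), (349, 87), (350, 158), (351, 135), (352, 64)]
300 [(262, 76), (263, 152), (264, 202), (265, 188), (266, 97), (295, 76), (296, 105), (297, 87), (340, -66), (341, -101), (342, -89), (382, -87), (383, -179), (384, -199), (385, -137), (386, -69)]
315 [(260, 52), (263, 97), (264, 150), (265, 197), (266, 149), (267, 68), (295, 79), (296, 118), (297, 81), (340, -76), (341, -117), (342, -87), (381, -57), (382, -142), (383, -191), (384, -188), (385, -125)]
yaw 0.04218713350283377 line y at x=500: -188.89863063512956
```

Run:
```python
from h import *
go([.5035,-.1888,.06],target(.0445));go([.5035,-.1888,.028],target(.0445))
```

```text
shift cm [-1.51 -0.32 10.05] rot [ 0.001 -0.001  0.003] deg 0.2
shift cm [-1.51 -0.32 13.25] rot [ 0.001 -0.001  0.003] deg 0.2
```

Call:
{"name": "move_arm", "arguments": {
  "moves": [
    [[-0.8,-0.2,5],[0,0,0.003],0.5],
    [[-1.5,-0.2,9.5],[0,0,0.003],0.5],
    [[-1.5,-0.2,10],[0,0,0.003],0.5],
    [[-1.5,-0.2,10],[0,0,0.003],0.5]
  ]
}}

```text
time: 13.98
position: [0.5034, -0.1891, 0.0616]
eef_rot: [-0.022, 1.0, -0.0, 0.0]
force: [0.3, -0.2, 1.2]
opening: 0.0438
```

Run:
```python
from h import *
o=get_obs();print(o["position"].round(4));go([.5035,-.1888,.028],target(.0445))
```

```text
[ 0.5034 -0.1891  0.0616]
shift cm [-0.01  0.03  3.36] rot [-0.     0.    -0.001] deg 0.1
```

Call:
{"name": "move_arm", "arguments": {
  "moves": [
    [[0,0,2],[0,0,0],0.5],
    [[0,0,3.3],[0,0,0],0.5],
    [[0,0,3.3],[0,0,0],0.5],
    [[0,0,3.3],[0,0,0],1],
    [[0,0,3.3],[0,0,0],1],
    [[0,0,3.3],[0,0,0],1],
    [[0,0,3.3],[0,0,0],1]
  ]
}}

```text
time: 14.85
position: [0.5033, -0.1898, 0.0282]
eef_rot: [-0.021, 1.0, -0.0, 0.0]
force: [-1.5, 0.5, 3.4]
opening: 0.0197
```

Run:
```python
from h import *
o=where(6);print(o["position"].round(4))
print("ox",((o["position"][:2]*1000-[497.5,-189.1])@[np.cos(.0445),np.sin(.0445)]))
p,R=tool_at([-44,-42,60],.2,6);go(p,R)
```

```text
t 14.85 nose [-174.5 -260.7   -7.8] yaw -0.0874 pitch 0.0003 F tray [-1.4  0.6  3.4] open 0.0197
[ 0.5033 -0.1898  0.0282]
ox 5.736513004777998
shift cm [-10.36  23.52  -8.25] rot [-0.009 -0.2   -0.087] deg 12.5
```

Call:
{"name": "move_arm", "arguments": {
  "moves": [
    [[0,0,-3],[0,0,0],1],
    [[-0.5,1,-8],[0,0,0],1],
    [[-2.5,5.5,-9.5],[-0.002,-0.04,-0.02],1],
    [[-4.5,10.5,-9.5],[-0.004,-0.09,-0.035],1],
    [[-6.7,15.5,-9.3],[-0.006,-0.14,-0.055],1],
    [[-9,20.5,-8.7],[-0.008,-0.18,-0.075],1],
    [[-10.3,23.5,-8.2],[-0.009,-0.2,-0.087],1],
    [[-10.3,23.5,-8.2],[-0.009,-0.2,-0.087],1],
    [[-10.3,23.5,-8.2],[-0.009,-0.2,-0.087],1]
  ]
}}

```text
time: 15.98
position: [0.5956, 0.0484, 0.1095]
eef_rot: [-0.064, 0.993, 0.006, 0.099]
force: [0.5, -0.5, -0.9]
opening: 0.0195
```

Run:
```python
from h import *
o=where(5.8);print(o["joints"].round(2))
go(*tool_at([-44,-42,8],.2,5.8))
c=get_calibration("wrist");im=read_camera("wrist");cv2.imwrite("pics/w10.png",im)
R=Ro.from_quat(o["eef_rot"])*Ro.from_quat([0,1,0,0]).inv()
k=np.array([[-70,-10,12],[-70,10,12],[24,-22,10],[24,22,10]])-[5.8,0,28]
print("pred px",proj(c,o["position"]+R.apply(k/1000)).round(1).tolist())
g=im.sum(2).astype(int)
for y in (130,170,210): print(y,[(i,int(g[y,i+1]-g[y,i-1])) for i in range(270,375) if abs(g[y,i+1]-g[y,i-1])>100])
print([(i,int(g[i+1,323]-g[i-1,323])) for i in range(10,300) if abs(g[i+1,323]-g[i-1,323])>80])
```

```text
t 15.97 nose [-45.3 -43.   59.1] yaw -0.0009 pitch 0.1989 F tray [ 0.5 -0.6 -0.9] open 0.0195
[-0.29  0.59  0.16  1.95 -0.21  0.42  1.72]
shift cm [0.89 0.1  5.03] rot [-0.001 -0.001 -0.001] deg 0.1
pred px [[289.5, 99.7], [355.1, 99.8], [263.4, 364.0], [381.3, 364.1]]
130 [(291, -113), (292, -245), (293, -310), (294, -234), (354, 232), (355, 316), (356, 253), (357, 127)]
170 [(292, -131), (293, -253), (294, -319), (295, -227), (353, 209), (354, 334), (355, 283), (356, 162)]
210 [(293, -137), (294, -287), (295, -319), (296, -197), (352, 181), (353, 324), (354, 300), (355, 158)]
[(61, 121), (62, 81), (99, -234), (100, -356), (101, -273)]
```

Call:
{"name": "move_arm", "arguments": {
  "moves": [
    [[0.4,0.1,2.2],[0,0,0],1],
    [[0.8,0.1,4.2],[0,0,0],1],
    [[0.9,0.1,5],[0,0,0],1],
    [[0.9,0.1,5],[0,0,0],1],
    [[0.9,0.1,5],[0,0,0],1]
  ]
}}

```text
time: 16.65
position: [0.5976, 0.0502, 0.0597]
eef_rot: [-0.064, 0.993, 0.006, 0.1]
force: [-0.0, -1.4, -0.4]
opening: 0.0196
```

Run:
```python
from h import *
o=where(5.8);print(o["joints"].round(2))
go(*tool_at([-44,-42,8],.2,5.8));go(*tool_at([-56,-42,5],.18,5.8))
c=get_calibration("wrist");im=read_camera("wrist");cv2.imwrite("pics/w11.png",im);np.save("cw11.npy",c,allow_pickle=True)
W=proj(c,[tray2w(p) for p in ([-45,-54.5,12],[-45,-29.5,12])]);print("pred guide",W.round(1).tolist())
g=im.sum(2).astype(int);y0=int(W[0,1])
for y in (y0-10,y0-7,y0-4,130,200): print(y,[(i,int(g[y,i+1]-g[y,i-1])) for i in range(230,420) if abs(g[y,i+1]-g[y,i-1])>70])
cv2.imwrite("pics/w11c.png",cv2.resize(im[30:330,170:470],None,fx=2,fy=2,interpolation=cv2.INTER_CUBIC))
```

```text
t 16.65 nose [-43.  -41.4   9.1] yaw -0.0006 pitch 0.2012 F tray [-0.2 -1.4 -0.4] open 0.0196
[-0.26  0.68  0.13  1.95 -0.23  0.32  1.74]
shift cm [ 0.12 -0.05  0.1 ] rot [-0.001  0.001 -0.001] deg 0.1
shift cm [ 1.3  -0.05  0.31] rot [-0.     0.021 -0.001] deg 1.2
pred guide [[282.0, 95.5], [359.3, 95.5]]
85 [(282, -125), (283, -181), (284, -84), (285, 143), (286, 250), (287, 156), (357, -87), (358, -184), (359, -229), (361, 160), (362, 178), (363, 94)]
88 [(282, -87), (283, -162), (285, 147), (286, 207), (287, 124), (358, -155), (359, -212), (360, -82), (361, 126), (362, 166), (363, 73)]
91 [(285, 129), (286, 73), (359, -91), (360, -96)]
130 [(291, -109), (292, -221), (293, -291), (294, -224), (295, -108), (354, 203), (355, 297), (356, 224), (357, 118)]
200 [(292, -79), (293, -182), (294, -280), (295, -269), (296, -129), (352, 141), (353, 255), (354, 277), (355, 178)]
```

View pics/w11c.png

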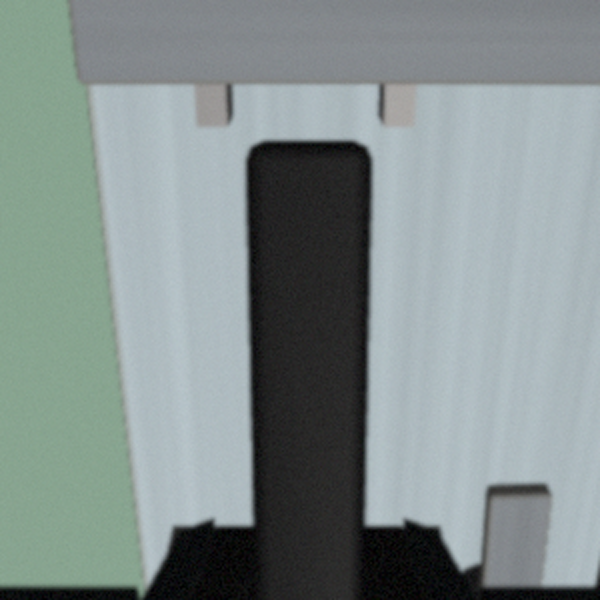

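Run:
```python
from h import *
where(5.8)
for n in ([-44,-42,5],[-50,-42,3],[-58,-42,2.5]): go(*tool_at(n,.15,5.8))
```

```text
t 16.7 nose [-42.9 -41.3   9.2] yaw -0.0004 pitch 0.2013 F tray [-0.7  0.9 -0.1] open 0.0195
shift cm [ 0.06 -0.07  0.78] rot [-0.     0.051 -0.   ] deg 2.9
shift cm [ 0.68 -0.07  0.86] rot [-0.     0.051 -0.   ] deg 2.9
shift cm [ 1.48 -0.07  0.75] rot [-0.     0.051 -0.   ] deg 2.9
```

Call:
{"name": "move_arm", "arguments": {
  "moves": [
    [[0.05,-0.07,0.4],[0,0.025,0],1],
    [[0.1,-0.07,0.78],[0,0.051,0],1],
    [[0.5,-0.07,0.84],[0,0.051,0],1],
    [[1,-0.07,0.82],[0,0.051,0],1],
    [[1.45,-0.07,0.75],[0,0.051,0],1],
    [[1.45,-0.07,0.75],[0,0.051,0],1]
  ]
}}

```text
time: 17.45
position: [0.5839, 0.0481, 0.0487]
eef_rot: [-0.064, 0.995, 0.005, 0.074]
force: [-0.3, 0.3, 0.2]
opening: 0.0196
```

Run:
```python
from h import *
where(5.8);im=read_camera("wrist");o=where(5.8)
for n in ([-64,-42,2.5],[-72,-42,2.5]): go(*tool_at(n,.15,5.8))
g=im.sum(2).astype(int)
for y in range(118,160,8): print(y,[(i,int(g[y,i+1]-g[y,i-1])) for i in range(230,420) if abs(g[y,i+1]-g[y,i-1])>110])
cv2.imwrite("pics/w12.png",im)
```

```text
t 17.45 nose [-59.  -41.8   1.8] yaw -0.0001 pitch 0.1484 F tray [-0.3  0.3  0.2] open 0.0196
t 17.5 nose [-58.5 -41.8   1.9] yaw -0.0002 pitch 0.149 F tray [ 1.7 -0.4 -1.4] open 0.0195
shift cm [ 0.53 -0.02 -0.15] rot [-0.    -0.001 -0.   ] deg 0.1
shift cm [ 1.32 -0.02 -0.27] rot [-0.    -0.001 -0.   ] deg 0.1
118 []
126 []
134 [(283, -120), (284, -172), (286, 166), (287, 248), (288, 144), (292, -204), (293, -282), (294, -233), (354, 204), (355, 287), (356, 234), (359, -195), (360, -230), (362, 146), (363, 210)]
142 [(284, -146), (286, 165), (287, 175), (292, -188), (293, -261), (294, -271), (295, -143), (353, 122), (354, 245), (355, 275), (356, 202), (359, -119), (360, -192), (361, -111), (363, 154)]
150 [(292, -177), (293, -265), (294, -258), (295, -157), (353, 111), (354, 256), (355, 276), (356, 184)]
158 [(292, -129), (293, -244), (294, -314), (295, -212), (353, 164), (354, 295), (355, 282), (356, 148)]
```

Call:
{"name": "move_arm", "arguments": {
  "moves": [
    [[0.3,-0.03,-0.05],[0,0,0],1],
    [[0.6,-0.03,-0.1],[0,0,0],1],
    [[0.9,-0.03,-0.14],[0,0,0],1],
    [[1,-0.03,-0.16],[0,0,0],1],
    [[1,-0.03,-0.16],[0,0,0],1]
  ]
}}

```text
time: 18.12
position: [0.5749, 0.0466, 0.049]
eef_rot: [-0.064, 0.995, 0.005, 0.075]
force: [2.1, 1.0, 0.1]
opening: 0.0196
```

Run:
```python
from h import *
where(5.8);read_camera("top");where(5.8);read_camera("top");where(5.8)
for x in (-71,-73,-75):go(*tool_at([x,-42,2.2],.15,5.8))
```

```text
t 18.12 nose [-68.1 -42.1   2. ] yaw -0.0001 pitch 0.1497 F tray [2.2 0.8 0.1] open 0.0196
t 18.18 nose [-68.1 -42.1   1.9] yaw -0.0 pitch 0.1495 F tray [ 1.8 -0.2 -1.9] open 0.0197
t 18.23 nose [-68.1 -42.1   1.9] yaw -0.0 pitch 0.1495 F tray [ 2.4  0.3 -1. ] open 0.0201
shift cm [ 0.28  0.01 -0.07] rot [-0. -0.  0.] deg 0.0
shift cm [ 0.48  0.01 -0.1 ] rot [-0. -0.  0.] deg 0.0
shift cm [ 0.68  0.01 -0.13] rot [-0. -0.  0.] deg 0.0
```

Call:
{"name": "move_arm", "arguments": {
  "moves": [
    [[0.15,0,-0.04],[0,0,0],1],
    [[0.3,0,-0.07],[0,0,0],1],
    [[0.35,0,-0.08],[0,0,0],1],
    [[0.35,0,-0.08],[0,0,0],1]
  ]
}}

```text
time: 18.73
position: [0.5712, 0.0462, 0.0492]
eef_rot: [-0.064, 0.995, 0.005, 0.075]
force: [3.2, 0.2, -2.0]
opening: 0.0197
```

Run:
```python
from h import *
for i in range(3): where(5.8);im=read_camera("wrist")
cv2.imwrite("pics/w13.png",im);where(5.8)
```

```text
t 18.73 nose [-71.8 -42.    2.2] yaw 0.0 pitch 0.1494 F tray [ 3.2 -0.3 -2. ] open 0.0197
t 18.77 nose [-71.8 -42.1   2.2] yaw -0.0 pitch 0.1494 F tray [ 2.6 -0.3 -0.7] open 0.0196
t 18.82 nose [-71.9 -42.1   2.2] yaw -0.0 pitch 0.1493 F tray [ 4.5  0.5 -0.5] open 0.0194
t 18.88 nose [-71.9 -42.    2.2] yaw 0.0 pitch 0.1492 F tray [ 3.4 -0.6 -1.6] open 0.0195
```

Run:
```python
from h import *
for p in (.15,.1,.06): go(*tool_at([-72.6,-42,2],p,5.8))
```

```text
shift cm [ 0.08  0.   -0.  ] rot [-0.    -0.001  0.   ] deg 0.0
shift cm [-0.05  0.    0.38] rot [-0.     0.049  0.   ] deg 2.8
shift cm [-0.15  0.    0.69] rot [-0.     0.089  0.   ] deg 5.1
```

Call:
{"name": "move_arm", "arguments": {
  "moves": [
    [[0.08,0,0],[0,0,0],1],
    [[0.02,0,0.19],[0,0.025,0],1],
    [[-0.05,0,0.38],[0,0.049,0],1],
    [[-0.1,0,0.53],[0,0.069,0],1],
    [[-0.15,0,0.69],[0,0.089,0],1],
    [[-0.15,0,0.69],[0,0.089,0],1]
  ]
}}

```text
time: 19.62
position: [0.5737, 0.0465, 0.0422]
eef_rot: [-0.065, 0.997, 0.002, 0.03]
force: [3.9, 0.1, -1.4]
opening: 0.0196
```

Run:
```python
from h import *
for i in range(3): where(5.8);im=read_camera("top")
for p in (.06,.03,0): go(*tool_at([-72.7,-42,1.5],p,5.8))
```

```text
t 19.62 nose [-72.5 -42.1   1.8] yaw 0.0001 pitch 0.0596 F tray [ 3.9 -0.4 -1.4] open 0.0196
t 19.68 nose [-72.7 -42.1   1.8] yaw -0.0001 pitch 0.0598 F tray [ 3.2 -0.6 -1.3] open 0.0194
t 19.73 nose [-72.8 -42.1   1.9] yaw -0.0 pitch 0.0599 F tray [ 4.2  0.6 -0.8] open 0.0196
shift cm [-0.01  0.01  0.04] rot [-0. -0. -0.] deg 0.0
shift cm [-0.09  0.01  0.27] rot [-0.    0.03 -0.  ] deg 1.7
shift cm [-0.17  0.01  0.5 ] rot [-0.    0.06 -0.  ] deg 3.4
```

Call:
{"name": "move_arm", "arguments": {
  "moves": [
    [[-0.05,0,0.14],[0,0.015,0],1],
    [[-0.09,0,0.26],[0,0.03,0],1],
    [[-0.13,0,0.38],[0,0.045,0],1],
    [[-0.17,0,0.49],[0,0.06,0],1],
    [[-0.17,0,0.49],[0,0.06,0],1]
  ]
}}

```text
time: 20.4
position: [0.5756, 0.0467, 0.0375]
eef_rot: [-0.065, 0.998, -0.0, -0.0]
force: [3.3, -0.2, -1.2]
opening: 0.0195
```

Run:
```python
from h import *
for i in range(3): where(5.8);im=read_camera("top")
```

```text
t 20.4 nose [-72.4 -42.1   1.6] yaw 0.0001 pitch -0.0004 F tray [ 3.3 -0.6 -1.2] open 0.0195
t 20.45 nose [-72.5 -42.1   1.6] yaw 0.0 pitch -0.0001 F tray [ 2.6  0.2 -0.8] open 0.0196
t 20.5 nose [-72.6 -42.1   1.6] yaw -0.0001 pitch -0.0001 F tray [ 2.8  0.  -2. ] open 0.0197
```

Call:
{"name": "move_arm", "arguments": {
  "moves": [
    [[0,0,0.08],[0,0,0],1],
    [[0,0,0.13],[0,0,0],1],
    [[0,0,0.13],[0,0,0],1]
  ]
}}

```text
time: 20.92
position: [0.5754, 0.0468, 0.0365]
eef_rot: [-0.065, 0.998, -0.0, -0.0]
force: [3.0, 0.2, 1.8]
opening: 0.0193
```

Run:
```python
from h import *
for i in range(3): where(5.8);im=read_camera("top")
```

```text
t 20.93 nose [-72.5 -42.    0.5] yaw -0.0001 pitch -0.0 F tray [ 3.  -0.2  1.8] open 0.0193
t 20.98 nose [-72.5 -42.    0.5] yaw -0.0 pitch -0.0 F tray [2.2 0.4 2. ] open 0.0195
t 21.02 nose [-72.5 -42.    0.5] yaw -0.0 pitch 0.0 F tray [ 2.2 -0.6  1.8] open 0.0195
```

Floor contact felt (about +2 N). Releasing and rising.

Call:
{"name": "move_arm", "arguments": {
  "moves": [
    [[0,0,0],[0,0,0],0.68],
    [[0,0,0],[0,0,0],0.68],
    [[0,0,0],[0,0,0],0.68],
    [[0,0,-1],[0,0,0],0.68],
    [[0,0,-4],[0,0,0],0.68],
    [[0,0,-9],[0,0,0],0.68],
    [[0,0,-14],[0,0,0],0.68],
    [[0,0,-14],[0,0,0],0.68],
    [[0,0,-14],[0,0,0],0.68]
  ]
}}

```text
time: 22.2
position: [0.575, 0.0468, 0.1763]
eef_rot: [-0.065, 0.998, -0.0, -0.0]
force: [-0.2, 0.1, -0.6]
opening: 0.0284
```

Run:
```python
from h import *
o=where(5.8)
c=get_calibration("wrist");im=read_camera("wrist");cv2.imwrite("pics/w14.png",im);np.save("cw14.npy",c,allow_pickle=True)
P=lambda *a:proj(c,[tray2w(p) for p in a]).round(1).tolist()
print("exp glass frame corners",P([24,-64,10],[24,-20,10],[70,-64,10],[70,-20,10]),"endwall",P([70,-66.5,12],[70,-17.5,12]))
print("post",P([112,0,46]),"knife heel",P([70,42,12]))
g=im.sum(2).astype(int)
x=int(P([47,-42,10])[0][0])
print(x,[(i,int(g[i+1,x]-g[i-1,x])) for i in range(120,330) if abs(g[i+1,x]-g[i-1,x])>70])
for X in (66,50,30):
    u=P([X,-42,10])[0];y=int(u[1]);print(X,y,[(i,int(g[y,i+1]-g[y,i-1])) for i in range(int(u[0])-60,int(u[0])+60) if abs(g[y,i+1]-g[y,i-1])>70])
```

```text
t 22.2 nose [-73.  -41.9 140.3] yaw 0.0001 pitch -0.0004 F tray [-0.2  0.1 -0.6] open 0.0284
exp glass frame corners [[291.0, 250.2], [355.1, 250.3], [292.4, 310.9], [353.7, 310.9]] endwall [[288.7, 312.1], [357.3, 312.2]]
post [[385.7, 392.4]] knife heel [[440.6, 312.2]]
323 [(134, -87), (135, -143), (136, -155), (137, -76), (248, 139), (249, 169), (250, 131), (256, 92), (257, 125), (258, 97), (299, -72), (300, -135), (301, -120), (303, 71), (308, -84), (309, -122), (311, 86), (312, 114)]
66 305 [(284, 89), (285, 220), (286, 189), (287, 120), (289, -123), (290, -96), (292, 91), (293, 108), (294, 79), (354, -100), (355, -98), (358, 133), (359, 110), (361, -110), (362, -217), (363, -206), (364, -100)]
50 285 [(273, 84), (290, 144), (293, -81), (301, 120), (302, 129), (303, 79), (345, -86), (346, -141), (347, -117), (357, -121), (360, 82), (370, -72), (371, -135), (372, -177), (373, -159), (374, -84), (376, 149), (377, 109)]
30 258 [(272, 74), (291, -85), (292, -97), (300, 93), (301, 110), (302, 79), (346, -103), (347, -96), (355, 79), (356, 91), (374, -81), (375, -118)]
```

Call:
{"name": "move_arm", "arguments": {
  "moves": [
    [[-5.5,0.2,0],[0,0,0],1],
    [[-10.9,0.4,0],[0,0,0],1],
    [[-10.9,0.4,2],[0,0,0],1],
    [[-10.9,0.4,7],[0,0,0],1],
    [[-10.9,0.4,10.5],[0,0,0],1],
    [[-10.9,0.4,11.5],[0,0,0],1],
    [[-10.9,0.4,11.5],[0,0,0],1],
    [[-10.9,0.4,11.5],[0,0,0],1]
  ]
}}

```text
time: 23.25
position: [0.6839, 0.0647, 0.0629]
eef_rot: [-0.065, 0.998, -0.0, 0.001]
force: [0.3, 0.1, -0.3]
opening: 0.0005
```

Run:
```python
from h import *
o=where(-70,0);print(o["position"].round(4),o["joints"].round(2))
c=np.load("cw1.npy",allow_pickle=True).item();p=plane(c,[[331,306]],.054)[0];print("post in tray",Ro.from_euler('z',-TY).apply(p-TO)*1000)
im=read_camera("wrist");cv2.imwrite("pics/w15.png",im)
```

```text
t 23.25 nose [113.2 -38.2  54.9] yaw -0.0001 pitch 0.0022 F tray [ 0.3  0.  -0.3] open 0.0005
[0.6839 0.0647 0.0629] [-0.28  0.85  0.19  1.54 -0.21  0.77  1.69]
post in tray [101.38358458   1.83670028  46.        ]
```

Call:
{"name": "move_arm", "arguments": {
  "moves": [
    [[0.1,0.8,0.2],[0,0,0],1],
    [[0.1,1.5,0.2],[0,0,0],1],
    [[-0.1,2.4,0.2],[0,0,0],1],
    [[-0.1,3.3,0.2],[0,0,0],1],
    [[0,4.3,0.2],[0,0,0],1],
    [[0.3,5.2,0.2],[0,0,0],1],
    [[0.8,6.1,0.2],[0,0,0],1],
    [[0.8,6.1,0.2],[0,0,0],1]
  ]
}}

```text
time: 24.3
position: [0.6673, 0.126, 0.0595]
eef_rot: [-0.065, 0.998, 0.001, 0.0]
force: [-0.6, 0.4, -0.2]
opening: 0.0003
```

Run:
```python
from h import *
o=where(-70,0)
im=read_camera("scene");cv2.imwrite("pics/s16.png",im);c=get_calibration("scene")
th=np.radians(np.arange(0,100,10));print(proj(c,[tray2w([62+50*np.cos(t),50*np.sin(t),46]) for t in th]).round(0).tolist())
u=proj(c,tray2w([90,25,30]))[0].astype(int);print(u)
```

```text
t 24.3 nose [104.6  24.8  51.5] yaw 0.0013 pitch 0.0009 F tray [-0.5  0.5 -0.2] open 0.0003
[[365.0, 306.0], [369.0, 307.0], [374.0, 307.0], [378.0, 307.0], [382.0, 306.0], [386.0, 304.0], [389.0, 301.0], [392.0, 299.0], [394.0, 296.0], [395.0, 292.0]]
[379 304]
```

Call:
{"name": "move_arm", "arguments": {
  "moves": [
    [[0.5,0.8,0],[0,0,0],1],
    [[1.1,1.5,0],[0,0,0],1],
    [[1.9,2.1,0],[0,0,0],1],
    [[2.4,2.4,0],[0,0,0],1],
    [[2.7,2.5,0],[0,0,0],1],
    [[2.7,2.5,0],[0,0,0],1]
  ]
}}

```text
time: 25.1
position: [0.6367, 0.1458, 0.0593]
eef_rot: [-0.065, 0.998, 0.0, -0.0]
force: [1.0, 0.6, 0.9]
opening: 0.0004
```

Run:
```python
from h import *
for i in range(3): o=where(-70,0);im=read_camera("wrist")
cv2.imwrite("pics/w17.png",im);c=get_calibration("wrist")
L=lambda t:[tray2w([62+42*np.cos(t+np.pi)+s*np.sin(t),42*np.sin(t+np.pi)-s*np.cos(t),21]) for s in(-6,6)]
for d in (60,75,90): print(d,proj(c,L(np.radians(d))).round(0).tolist())
print("px tray (62,-35)",proj(c,[tray2w([62,-35,21]),tray2w([25,0,21])]).round(0).tolist())
```

```text
t 25.1 nose [76.8 48.3 51.3] yaw 0.0 pitch -0.0009 F tray [1.1 0.5 0.9] open 0.0004
t 25.15 nose [76.8 48.3 51.3] yaw 0.0 pitch -0.0011 F tray [1.4 0.  0.2] open 0.0005
t 25.2 nose [76.8 48.2 51.2] yaw 0.0 pitch -0.0012 F tray [-0.   0.3 -0.7] open 0.0002
60 [[97.0, 202.0], [85.0, 229.0]]
75 [[86.0, 227.0], [83.0, 257.0]]
90 [[83.0, 254.0], [88.0, 284.0]]
px tray (62,-35) [[103.0, 269.0], [186.0, 172.0]]
```

Call:
{"name": "move_arm", "arguments": {
  "moves": [
    [[0.2,0.1,0],[0,0,0],1],
    [[0.4,0.1,0],[0,0,0],1],
    [[0.4,0.1,0],[0,0,0],1]
  ]
}}

```text
time: 25.62
position: [0.6348, 0.1458, 0.0596]
eef_rot: [-0.064, 0.998, -0.0, 0.002]
force: [6.3, -0.1, -4.8]
opening: 0.0004
```

Run:
```python
from h import *
for i in range(3): o=where(-70,0);im=read_camera("wrist")
cv2.imwrite("pics/w18.png",im)
```

```text
t 25.62 nose [74.9 48.6 51.6] yaw -0.0003 pitch 0.0038 F tray [ 6.3 -0.9 -4.8] open 0.0004
t 25.68 nose [74.8 48.5 51.5] yaw -0.0004 pitch 0.0036 F tray [ 6.3 -1.6 -3.1] open 0.0003
t 25.73 nose [74.9 48.6 51.6] yaw -0.0004 pitch 0.0036 F tray [ 6.7 -1.8 -3.3] open 0.0001
```

Call:
{"name": "move_arm", "arguments": {
  "moves": [
    [[-1.5,0,0],[0,0,0],1],
    [[-3,0,0],[0,0,0],1],
    [[-3,0,-5],[0,0,0],1],
    [[-2,-1,-10],[0,0,0],1],
    [[2,-3,-14],[0,0,0],1],
    [[6,-5,-17],[0,0,0],1],
    [[9,-5,-18],[0,0,0],1],
    [[9,-5,-18],[0,0,0],1],
    [[9,-5,-18],[0,0,0],1]
  ]
}}

```text
time: 26.9
position: [0.5505, 0.0854, 0.2391]
eef_rot: [-0.065, 0.998, -0.0, -0.0]
force: [0.0, 0.1, -0.0]
opening: 0.0002
```

Run:
```python
from h import *
where(-70,0);c=get_calibration("wrist");im=read_camera("wrist");t=read_camera("top")
cv2.imwrite("pics/top19.png",t)
a=cv2.resize(im[:380,100:560],(480,396));b=cv2.resize(t[120:300,200:360],(320,360))
v=np.zeros((396,800,3),np.uint8);v[:,:480]=a;v[:360,480:]=b;cv2.imwrite("pics/f19.png",v)
P=proj(c,[tray2w(p) for p in([62,50,46],[62,56,21],[62,-42,21],[70,42,12],[70,-42,12])]);print(((P-[100,0])*[480/460,396/380]).round(0).tolist())
```

```text
t 26.9 nose [-16.5  -0.5 231.1] yaw 0.0007 pitch -0.0003 F tray [ 0.   0.1 -0. ] open 0.0002
[[300.0, 321.0], [303.0, 307.0], [181.0, 307.0], [284.0, 312.0], [183.0, 311.0]]
```

View pics/f19.png

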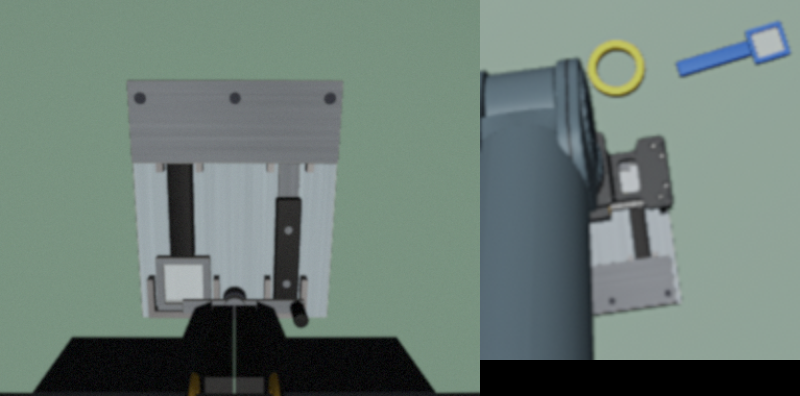

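Run:
```python
from h import *
c=get_calibration("wrist");im=read_camera("wrist");g=im.sum(2).astype(int)
px=lambda p:proj(c,tray2w(p))[0]
for y in (-36,-30,-25,-20,22,26,31,36,42): 
    u=px([56,y,21]);x=int(round(u[0]));s=g[int(u[1])-12:int(u[1])+25,x];d=s[2:]-s[:-2]
    print(y,u.round(1),px([68,y,21]).round(1)[1],[(int(u[1])-11+i,int(v)) for i,v in enumerate(d) if abs(v)>50])
a,b=cv2.imread("pics/top0.png"),cv2.imread("pics/top19.png")
d=cv2.absdiff(a,b).max(2)
for n,(x0,x1,y0,y1) in dict(bottle=(375,410,125,175),cup=(135,180,245,290),tape=(250,288,136,172)).items(): print(n,(d[y0:y1,x0:x1]>40).mean().round(3))
```

```text
-36 [281.1 288.3] 301.4 [(285, -120), (286, -206), (287, -161), (289, 82), (305, -56), (306, -86), (307, -79), (308, -72), (309, -78), (310, -58), (311, -61)]
-30 [288.2 288.3] 301.4 [(285, -124), (286, -210), (287, -153), (289, 78), (292, -52), (293, -107), (294, -161), (295, -166), (296, -119)]
-25 [294.2 288.3] 301.4 [(285, -110), (286, -189), (287, -106), (289, 62), (291, -136), (292, -188), (293, -171), (294, -60)]
-20 [300.2 288.3] 301.4 [(285, -72), (286, -107), (289, -68), (290, -149), (291, -137)]
22 [350.5 288.4] 301.5 [(285, -103), (286, -174), (287, -132), (290, -121), (291, -172), (292, -141)]
26 [355.3 288.4] 301.5 [(285, -81), (286, -121), (288, 87), (289, 85), (291, -106), (292, -165), (293, -174), (294, -88)]
31 [361.3 288.4] 301.5 [(285, -81), (286, -108), (288, 95), (289, 77), (293, -63), (294, -131), (295, -178), (296, -130), (297, -70)]
36 [367.2 288.4] 301.5 [(287, 118), (288, 143), (289, 98), (304, -53), (305, -53), (306, -69), (307, -91), (308, -103), (309, -105), (310, -88), (311, -57)]
42 [374.4 288.4] 301.5 [(277, -59), (287, 136), (288, 151), (289, 97)]
bottle 0.0
cup 0.0
tape 0.059
```

```bash
python3 -c "
from station import *
print(sign_off(),get_obs()['time'])"
```

```text
the job is handed in; nothing more can be done
the job is handed in; nothing more can be done
```

The knife and the magnifier are both put away flat in the tray, the latch is turned to its end stop, and the job is handed in. It took about 27 s of robot time. `sign_off()` gives no verdict, so this rests on my own checks.

- **Knife:** I pressed its stop in with about 3.8 N (about 8 mm), laid the heel down without resistance and let go. The wrist picture shows it flat and centred, with its heel at the end wall.
- **Magnifier:** I pressed its stop in with about 3.5 N, laid it down until I felt the floor at about 2 N, and let go. The lens frame's edges matched the in-place position to about 1.5 px, and its width shows it lying flat.
- **Latch:** I pushed the post round with closed fingers until it was blocked at about 6.5 N. In the last picture the bar's edge is on the same pixel row on both sides of the pivot (0 px tilt against the tray), so it lies squarely across both heels.
- **Bystanders:** The bottle and cup showed no change in the top view. The tape area differed in about 6% of its pixels, which I put down to the arm's shadow, since the roll's centre is still at px (268,154).
- **What disagreed:** By my tray estimate the two stops touched at about x -67 mm (knife) and -63 mm (magnifier), against the stated -65 mm. I therefore went by the measured force rather than position.

At the end the gripper was about 20 cm above the tray, touching nothing.

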